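# Kit three collars on the post and snap the retaining cap home

### The arm

A 6-joint arm with a two-finger parallel gripper is mounted at the origin on a cart in front of the work surface, level with it; the furniture and walls round the work are solid. World frame = base frame: x ahead of the robot, y to its left, z up, the work surface at z = 0. Lengths are in mm, angles in rad, forces in N, time in s.
With the tool pointing down it reaches from about 350 to 875 mm from the base axis. Payload 4.2 kg.
Tool frame: the origin (TCP) lies midway between the tips of the shut fingers; the grasp point (between the pads) lies 19 mm behind it (arm.tcp_to_grasp is the distance from the TCP to the grasp point, in mm); z points along the fingers, y is the line along which they close (so a half turn about z gives the same grasp; the last joint's range is limited). The gripper opens to 85 mm and grips with 20 to 120 N. Pads are 22 mm wide; open, the fingers measure 114 mm over their backs; the gripper's body (76 mm by 85 mm) begins 54 mm behind the grasp point. The pads swing forward as they close: fully open they stand 13 mm farther back than shut.
Start: joints at [1.553, 0.385, 0.008, 0, -1.194, -0.259], TCP at [170.767, 601.197, 231.312] pointing down, gripper open.
Joint ranges: [-3.14, 3.14], [-1.21, 2.06], [-1.07, 1.41], [-3.16, 2.05], [-2.99, -0.16], [-3.1, 3.1]. Speed limits (rad/s): [2.79, 2.79, 3.14, 3.14, 3.14, 3.14].

### API

Orientations are given as a unit quaternion [x, y, z, w].
In Python, from bench import arm, imaging, job, models gives the robot as it stands.
- The arm moves only by the tool arm_command, never from a script. Its argument "rows" is a list of rows, each an object with "grip": the opening, from 0 (shut) to 1 (fully open); "linear": the shift along the tool's x, y, z in mm, a list of three; "rot": the turn, a rotation vector about the tool's x, y, z in rad, a list of three. In form: [{"grip": grip, "linear": [tx, ty, tz], "rot": [rx, ry, rz]}, ...]. A call has 1 to 10 rows; each row is the pose to reach, as a shift and turn from the pose commanded when the call began, along the tool's axes at that moment; what a row does not reach only later rows make up. A row lasts 1/8 s, in which the tool goes at most 62.5 mm and 10.7 degrees, less where a joint would pass 70% of its speed; a pose out of reach is approached as far as the arm can. A call with a gripper value outside its range is refused whole. The fingers move at their own pace and stop on an object; the grip force is fixed at half the most. Time passes only in rows, so rows that repeat a pose let the fingers close. It gives the time, the measured TCP pose, the force, the opening and the grip force at its end, in the units of the state.
- arm.read_state(): the state, without advancing time (a new reading comes with each control period).
- imaging.get_image(name): name is "scene" or "top" or "wrist"; returns a dict with "frame" (480x640x3 uint8, red, green, blue), "fx", "fy", "cx", "cy" (pixels), "extrinsics" (4x4, takes a point from world to camera coordinates); the wrist camera has in their place "T_tool_cam" (4x4, takes a point from camera to tool coordinates, whose origin is the TCP and whose axes are the flange's). Camera axes: x right, y down, z forward; pixel columns grow to the right and rows downward; lengths in mm; the calibration is good to about 2 mm. A picture is of the moment at which its call begins: read the wrist's pose just before it. There is no depth.
- job.job_done(): hands the job in; it is judged then, once.
Trained networks look in a picture, given as the dict that the camera call returned (one of the last four; its "shot" number tells which), for a name from the list of things; names that differ only in an ending like _2 or _b are one class to them, and where a whole thing is asked for, a point or a joint stands for the part that bears it (a point fixed in the world has none). Each returns a list of dicts, best first, with "score" (0 to 1); they miss things now and then, are a little off and sometimes report something else, mostly with a low value. They report only what shows in the picture. A call takes as long as a camera call.
- models.spot_in(picture, query): "rect" ([left, top, right, bottom] in pixels, round what is visible of it).
- models.tip_of(picture, query): "pixel" ([column, row] in pixels: a listed point, or the origin of a listed thing).
The state is a dict: "clock": time; "joints": joint angles; "joint_vel": joint speeds; "joint_efforts": joint torques, N m; "position": TCP position; "ee_rot": TCP orientation; "contact_force": force on the tool from outside, world axes, zero at the start; "wrist_torque": the same for the moment, N m; "gripper_width": finger opening in mm; "grasp_force": force on a finger pad.
Only numpy, scipy, OpenCV 4.12 (cv2) and the standard library are available. Lean on these libraries where they do the work, as an engineer would, in place of code of your own. Each camera call takes 0.05 s, during which the arm holds its last target. There are 200 camera calls.

### The job

Make up the second set on the kitting stand like the finished one beside it: thread three collars from the tray onto the bare post, leaving the other two collars in the tray, then push the loose black cap straight down over the post's head until it clicks past the detent balls, and keep pushing until it sits fully home. Finish still holding the cap pressed firmly down with the gripper (do not let go, I check the fit while you hold it), and leave the bushing, the knob and the loupe where they stand.

Things in the scene. Friction and masses are not known exactly. Their poses are not given: they have to be found in the camera images.
- stand: Kitting stand screwed to the desk: aluminium bar 80 x 190 x 12 mm, origin at the centre of its underside, y along its length, z up. Two upright steel posts on its centre line: at y = +45 mm a finished one (three collars under a black cap, 88 mm tall), at y = -45 mm the bare one.
- post_tip (a point): Tip of the bare post, on its axis, 66 mm above the desk. The post is 16 mm in diameter from the bar's top (12 mm above the desk) up to 46 mm, tapers to an 11 mm neck at 50 mm, and from 61 mm its nose tapers to 6 mm at the tip. Three collars stack to 48 mm above the desk; a fourth would keep the cap off the balls.
- detent (a point): Point on the bare post's axis 56 mm above the desk, level with four spring-loaded balls in its neck (18 mm across over the balls; a push seats each one flush). Pushing the cap's lip past them rises to about 8 to 12 N, then drops sharply and the balls draw the cap down; it is home when its roof stops on the post's tip.
- cap_center (a point): Loose black plastic cap, 38 mm tall, 45 g, standing on its open end on the desk; point on its axis, half-way up, z up. Lower part: hollow skirt, 36 mm diameter, 18 mm tall. Upper part: solid fluted knob to grip, 26 mm diameter, 20 mm tall, with the skirt's top as a 5 mm wide ledge round it. Fully home this point is 69 mm above the desk.
- cap_mouth (a point): Centre of the cap's open lower rim, 19 mm below its half-height point. The mouth is a lip of 14 mm bore, 2.5 mm thick; behind it the bore is 22 mm wide, up to the roof 16 mm above the rim. The lip meets the balls when the rim is 59.5 mm above the desk; home, the rim is at 50 mm, 2 mm above the third collar.
- tray: Dark sheet-steel parts tray, 215 x 315 x 22 mm, fixed; origin at the centre of its underside, y along its long side, z up; floor 2 mm thick. Five collars, a bushing and a knob stand in it in any order, in rows 90 mm apart along its x and 68 mm apart along its y, each up to 10 mm off: most room for fingers that close along the tray's x.
- bushing: Brass bushing in the tray, 34 mm diameter, 26 mm tall; origin at the centre of its underside. Not wanted.
- knurl: Solid steel knob in the tray, 36 mm diameter, 22 mm tall; origin at the centre of its underside. Not wanted.
- magnifier: Black waisted loupe standing on the desk, 35 mm diameter, 40 mm tall; origin at the centre of its underside. Not wanted; mind not to take it for the cap.
- collar0_center (a point): One of five alike steel set collars lying flat in the tray: 36 mm outer diameter, 22 mm bore, 12 mm thick, 60 g; point at its centre, half-way up. Let go round the post's nose it slides down the post by itself.
- collar1_center (a point): One of five alike steel set collars lying flat in the tray: 36 mm outer diameter, 22 mm bore, 12 mm thick, 60 g; point at its centre, half-way up. Let go round the post's nose it slides down the post by itself.
- collar2_center (a point): One of five alike steel set collars lying flat in the tray: 36 mm outer diameter, 22 mm bore, 12 mm thick, 60 g; point at its centre, half-way up. Let go round the post's nose it slides down the post by itself.
- collar3_center (a point): One of five alike steel set collars lying flat in the tray: 36 mm outer diameter, 22 mm bore, 12 mm thick, 60 g; point at its centre, half-way up. Let go round the post's nose it slides down the post by itself.
- collar4_center (a point): One of five alike steel set collars lying flat in the tray: 36 mm outer diameter, 22 mm bore, 12 mm thick, 60 g; point at its centre, half-way up. Let go round the post's nose it slides down the post by itself.

How it is judged:
By the outcome, as a careful person would: the job done as asked, in the order asked, and still so for the second after the job is handed in, while the arm keeps its last pose, push and grip.
It also fails if it takes over 72 s, if anything falls off the work surface, if the arm or the gripper's body presses on something with over 40 N, if the wrist force passes 120 N, or if a joint passes its speed limit or range.

## Working session

There is one attempt and no reset: what is moved stays moved. The work goes in short steps, Python scripts to look and compute and a tool call to move; the robot and the scene stay as the last step left them, time stands still between calls to the robot, and variables do not carry over. Pictures are saved under pics/ and viewed, at most 10 in all, crops included, and the job is handed in when it is done.

Besides the shell and the picture viewer there is one more tool, called after ">>>" by a JSON object that holds its "method" and its "body". arm_command: Moves the arm, as the interface text tells. Its arguments: {"type":"object","properties":{"rows":{"type":"array"}},"required":["rows"]}

```bash
ls; mkdir -p pics
cat > h.py <<'E'
import numpy as np, cv2
from scipy.spatial.transform import Rotation as R
from bench import arm, imaging, job, models
def shot(name):
    s=arm.read_state(); p=imaging.get_image(name)
    if name=='wrist':
        T=np.eye(4);T[:3,:3]=R.from_quat(s['ee_rot']).as_matrix();T[:3,3]=s['position']
        p['W']=T@np.array(p['T_tool_cam'])
    else: p['W']=np.linalg.inv(np.array(p['extrinsics']))
    p['s']=s
    return p
def save(p,f): cv2.imwrite('pics/'+f,p['frame'][:,:,::-1])
def at(p,px,z):
    d=np.array([(px[0]-p['cx'])/p['fx'],(px[1]-p['cy'])/p['fy'],1.]);W=p['W']
    d=W[:3,:3]@d;o=W[:3,3]
    return o+d*(z-o[2])/d[2]
def px(p,X):
    c=np.linalg.inv(p['W'])@np.append(X,1);return np.array([p['fx']*c[0]/c[2]+p['cx'],p['fy']*c[1]/c[2]+p['cy']])
def find(p,q,z,m=.2):
    return [(round(r['score'],2),np.round(r['pixel']).tolist(),np.round(at(p,r['pixel'],z),1)[:2].tolist()) for r in models.tip_of(p,q) if r['score']>m]
E
python3 - <<'E'
from h import *
np.set_printoptions(suppress=True,precision=3)
s=arm.read_state();print(s['position'],R.from_quat(s['ee_rot']).as_matrix().tolist(),s['gripper_width'],s['contact_force'])
for n in('top','scene'):
    p=shot(n);save(p,n+'0.png');print(n,p['W'][:3,3])
    for q,z in(('stand',0),('post_tip',66),('detent',56),('cap_center',19),('magnifier',0),('tray',0),('bushing',2),('knurl',2),('collar0_center',8)):
        print(q,find(p,q,z))
E
```

```text
pics
[170.602 600.644 230.203] [[0.9618916512530294, -0.27343035225671514, -0.0005419543238856829], [-0.2734308808831997, -0.9618892388671206, -0.002155349407615149], [6.803791565736808e-05, 0.0022213996488966957, -0.9999975303741714]] 85.3641938334459 [-0.035  0.463  1.008]
top [ 267.327   30.384 1432.785]
stand [(0.56, [261.0, 270.0], [427.9, 216.5])]
post_tip [(0.7, [274.0, 270.0], [418.6, 176.4])]
detent [(0.66, [274.0, 275.0], [408.6, 176.8])]
cap_center [(0.7, [276.0, 274.0], [414.1, 176.3]), (0.48, [345.0, 251.0], [472.6, 5.1])]
magnifier [(0.59, [172.0, 210.0], [581.1, 448.2])]
tray [(0.91, [454.0, 246.0], [488.5, -271.3])]
bushing [(0.43, [435.0, 263.0], [445.1, -221.1]), (0.29, [173.0, 213.0], [573.6, 445.7])]
knurl [(0.62, [422.0, 219.0], [557.5, -191.0])]
collar0_center [(0.48, [472.0, 229.0], [529.9, -315.6])]
scene [-199.865 -978.54   689.865]
stand [(0.81, [261.0, 250.0], [441.6, 234.4])]
post_tip [(0.68, [261.0, 238.0], [411.9, 174.7])]
detent [(0.85, [260.0, 239.0], [418.4, 190.7]), (0.24, [412.0, 342.0], [438.1, -332.4])]
cap_center [(0.43, [412.0, 342.0], [476.3, -294.5])]
magnifier [(0.58, [271.0, 208.0], [600.4, 461.9])]
tray [(0.59, [412.0, 342.0], [493.1, -274.8]), (0.38, [407.0, 311.0], [559.2, -185.5])]
bushing [(0.8, [377.0, 338.0], [444.7, -227.8])]
knurl [(0.55, [404.0, 309.0], [559.1, -177.5]), (0.5, [424.0, 320.0], [565.1, -232.9])]
collar0_center []
```

Run:
```python
import cv2,numpy as np
a=cv2.imread('pics/top0.png')[160:340,140:520];b=cv2.imread('pics/scene0.png')[180:400,220:470]
a=cv2.resize(a,(760,360),interpolation=3)
cv2.imwrite('pics/t.png',a);cv2.imwrite('pics/s.png',cv2.resize(b,None,fx=2.6,fy=2.6,interpolation=2))
```

```text
(no output)
```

View pics/t.png

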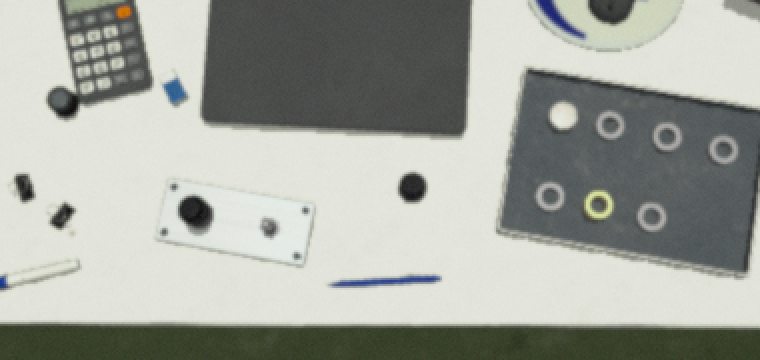

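View pics/s.png

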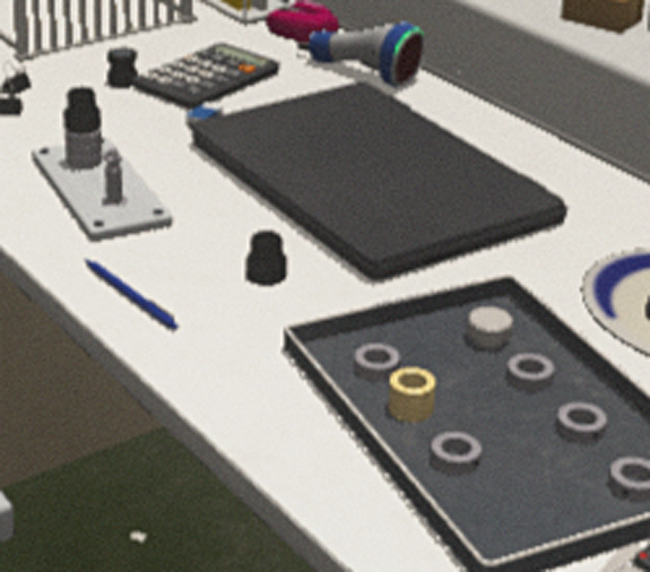

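The top crop (2x, offset 140,160) shows the loose cap at (412,186) and the loupe at (62,101). The bare post is at (269,227), with its finished twin at (192,210). In the tray the collars are at (609,125), (666,137), (723,149), (549,196) and (651,216), the knob is at (563,116) and the bushing at (598,205). The scene crop agrees with this. The networks also took the finished cap for the loose one, so I'll ignore that hit. The tray is yawed about -10°.

```bash
cat >> h.py <<'E'
def mv(X,yaw=None,base=None):
    """shift (tool axes) and turn from commanded/measured pose to X; yaw = heading of tool x, tool straight down"""
    s=arm.read_state();M=R.from_quat(s['ee_rot'])
    d=M.inv().apply(np.array(X)-s['position'])
    r=[0,0,0]
    if yaw is not None:
        c,n=np.cos(yaw),np.sin(yaw)
        T=R.from_matrix(np.array([[c,n,0],[n,-c,0],[0,0,-1]]).T) if False else R.from_matrix(np.array([[c,n,0],[n,-c,0],[0,0,-1.]]))
        r=(M.inv()*T).as_rotvec()
    return np.round(d,1).tolist(),np.round(r,4).tolist()
E
python3 - <<'E'
from h import *
np.set_printoptions(suppress=True,precision=2)
p=shot('top')
g=lambda c,z:at(p,(140+c[0]/2,160+c[1]/2),z)[:2]
for c in((609,125),(666,137),(723,149),(549,196),(651,216)):print('collar',g(c,12))
print('cap',g((412,186),30),'knob',g((563,116),20),'bush',g((598,205),25))
a=g((528,70),22);b=g((498,232),22);c=g((745,275),22);e=c-b
print('tray',a,b,c,np.degrees(np.arctan2(b[1]-c[1],b[0]-c[0]))-90,np.degrees(np.arctan2((a-b)[1],(a-b)[0])))
w=shot('wrist');print(np.array(w['T_tool_cam']),w['fx'])
print(mv((415,140,260),np.radians(-100)))
E
```

```text
collar [ 546.27 -246.05]
collar [ 530.96 -316.99]
collar [ 515.72 -387.57]
collar [ 456.02 -168.46]
collar [ 431.19 -294.26]
cap [465.82   2.6 ] knob [ 556.17 -187.29] bush [ 443.2  -226.68]
tray [ 615.02 -144.4 ] [ 409.91 -103.3 ] [ 357.91 -403.49] -9.827779224935512 -11.33067339030189
[[  -0.     -0.96   -0.29   74.31]
 [   1.     -0.     -0.     -0.01]
 [   0.     -0.29    0.96 -142.86]
 [   0.      0.      0.      1.  ]] 374.7158485915648
([361.0, 376.9, -28.7], [0.0, 0.0, 1.4685])
```

>>> {"method": "arm_command", "body": {"rows": [{"grip": 1,"linear": [361,377,-29],"rot": [0,0,1.503]},{"grip": 1,"linear": [361,377,-29],"rot": [0,0,1.503]},{"grip": 1,"linear": [361,377,-29],"rot": [0,0,1.503]},{"grip": 1,"linear": [361,377,-29],"rot": [0,0,1.503]},{"grip": 1,"linear": [361,377,-29],"rot": [0,0,1.503]},{"grip": 1,"linear": [361,377,-29],"rot": [0,0,1.503]},{"grip": 1,"linear": [361,377,-29],"rot": [0,0,1.503]},{"grip": 1,"linear": [361,377,-29],"rot": [0,0,1.503]},{"grip": 1,"linear": [361,377,-29],"rot": [0,0,1.503]},{"grip": 1,"linear": [361,377,-29],"rot": [0,0,1.503]}]}}

```text
clock: 2.35
position: [415.5, 138.7, 260.5]
ee_rot: [-0.628, 0.778, 0.0, 0.0]
contact_force: [0.5, -0.5, 0.1]
gripper_width: 85.3
grasp_force: 0.0
```

Run:
```python
from h import *
p=shot('wrist');save(p,'w1.png');print(p['s']['clock'],p['s']['position'],p['s']['joints'])
for q,z in(('stand',0),('post_tip',66),('detent',56),('cap_center',19),('tray',0),('collar0_center',8),('bushing',2)):print(q,find(p,q,z))
print(mv((465,-205,230),np.radians(-102)))
```

```text
2.35 [415.46188543 138.65406496 260.53072299] [ 6.95580809e-01  3.58409315e-02 -3.70988149e-01 -4.19689756e-06
 -1.16335709e+00 -9.07933170e-01]
stand [(0.64, [326.0, 278.0], [427.2, 225.5])]
post_tip [(0.91, [325.0, 256.0], [418.8, 177.7]), (0.32, [232.0, 82.0], [462.8, 12.4])]
detent [(0.82, [326.0, 253.0], [418.0, 178.0])]
cap_center [(0.62, [230.0, 81.0], [473.5, 3.5])]
tray []
collar0_center []
bushing []
([327.8, -120.4, 30.3], [0.0001, -0.0, 0.002])
```

View pics/w1.png

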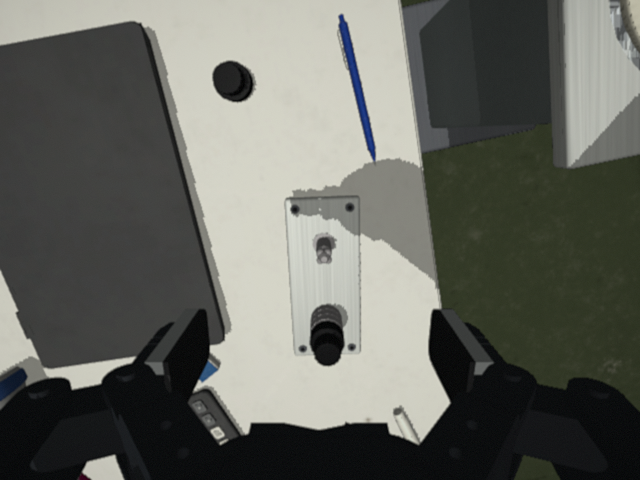

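The wrist view shows the bare post's tip at (325,256), the finished post at (326,345) and the loose cap at (232,81). The tip comes out at about (418.8,177.7), within 1.5 mm of the top camera's value. Next is the tray.

>>> {"method": "arm_command", "body": {"rows": [{"grip": 1,"linear": [328,-120,30],"rot": [0,0,0]},{"grip": 1,"linear": [328,-120,30],"rot": [0,0,0]},{"grip": 1,"linear": [328,-120,30],"rot": [0,0,0]},{"grip": 0.75,"linear": [328,-120,30],"rot": [0,0,0]},{"grip": 0.75,"linear": [328,-120,30],"rot": [0,0,0]},{"grip": 0.75,"linear": [328,-120,30],"rot": [0,0,0]},{"grip": 0.75,"linear": [328,-120,30],"rot": [0,0,0]},{"grip": 0.75,"linear": [328,-120,30],"rot": [0,0,0]}]}}

```text
clock: 3.75
position: [464.3, -205.4, 230.2]
ee_rot: [-0.63, 0.777, 0.0, -0.0]
contact_force: [-0.4, 0.6, -0.0]
gripper_width: 64.1
grasp_force: 0.0
```

Run:
```python
from h import *
p=shot('wrist');save(p,'w2.png');print(p['s']['clock'],p['s']['position'],p['s']['joints'],p['s']['gripper_width'])
for q,z in(('tray',0),('collar0_center',8),('bushing',2),('knurl',2),('cap_center',19)):print(q,find(p,q,z,.1))
for c in((546,-246),(531,-317),(516,-387.5),(456,-168.5),(431,-294)):print(c,px(p,(*c,12)))
```

```text
3.75 [ 464.30539298 -205.38258237  230.16548394] [-9.63824454e-02  1.85901236e-01 -2.75729249e-01 -1.96063445e-04
 -1.10960870e+00 -1.12180595e-01] 64.12819699472725
tray [(0.72, [278.0, 148.0], [491.2, -271.1])]
collar0_center [(0.63, [216.0, 110.0], [538.2, -315.6])]
bushing [(0.83, [332.0, 185.0], [447.5, -226.3])]
knurl [(0.74, [228.0, 248.0], [565.6, -184.0]), (0.73, [209.0, 24.0], [525.7, -386.1])]
cap_center [(0.32, [353.0, 380.0], [467.2, -12.2])]
(546, -246) [227.67612917 187.16205178]
(531, -317) [222.0283345 106.8534275]
(516, -387.5) [215.80849799  16.68166524]
(456, -168.5) [335.24116729 244.10898512]
(431, -294) [335.30053332 108.92354394]
```

View pics/w2.png

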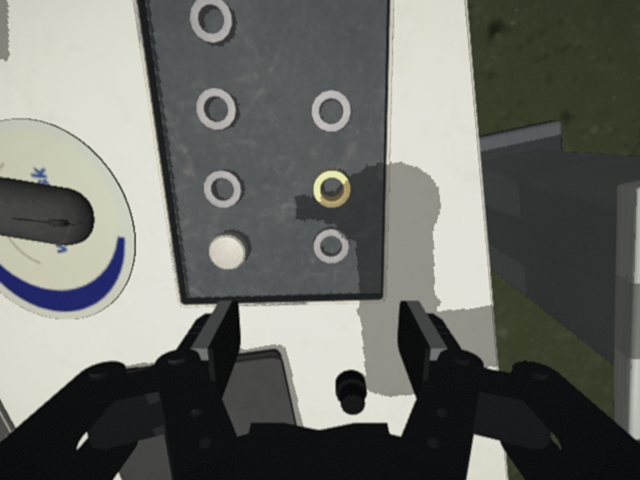

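The wrist view shows the tray's collars at (331,246), (331,110), (222,188), (216,109) and (211,20), the bushing at (332,188) and the knob at (228,251). I'll take the first three, refining each with a Hough or contour fit.

```bash
cat >> h.py <<'E'
def ring(p,c,r=30,z=14):
    x,y=int(c[0]),int(c[1]);x0,y0=max(x-r,0),max(y-r,0)
    g=cv2.cvtColor(p['frame'],cv2.COLOR_RGB2GRAY)[y0:y+r,x0:x+r]
    _,m=cv2.threshold(g,0,255,cv2.THRESH_OTSU)
    cs,_=cv2.findContours(m,cv2.RETR_EXTERNAL,cv2.CHAIN_APPROX_NONE)
    k=max(cs,key=cv2.contourArea);e=cv2.fitEllipse(k)
    q=(e[0][0]+x0,e[0][1]+y0)
    return np.round(q,1),np.round(e[1],1),np.round(at(p,q,z)[:2],1)
E
python3 - <<'E'
from h import *
p=shot('wrist')
for c in((331,246),(331,110),(222,188),(216,109)):print(*ring(p,c))
X=ring(p,(331,246))[2];print(mv((*X,60),np.radians(-102)))
E
```

```text
[330.7 245.7] [32.5 34.2] [ 461.1 -168. ]
[331.  110.1] [37.9 40.4] [ 435.6 -293.5]
[222.4 188.1] [34.5 37.2] [ 551.3 -245.9]
[216.  107.9] [37.4 41.4] [ 536.8 -316.7]
([-35.7, 11.1, 170.6], [-0.0006, 0.0001, 0.0018])
```

>>> {"method": "arm_command", "body": {"rows": [{"grip": 0.72,"linear": [-36,11,100],"rot": [0,0,0]},{"grip": 0.72,"linear": [-36,11,160],"rot": [0,0,0]},{"grip": 0.72,"linear": [-36,11,170],"rot": [0,0,0]},{"grip": 0.72,"linear": [-36,11,170],"rot": [0,0,0]},{"grip": 0.72,"linear": [-36,11,170],"rot": [0,0,0]},{"grip": 0.72,"linear": [-36,11,170],"rot": [0,0,0]}]}}

```text
clock: 4.85
position: [462.9, -168.7, 62.7]
ee_rot: [-0.63, 0.777, -0.002, 0.002]
contact_force: [1.0, -0.1, 1.1]
gripper_width: 61.1
grasp_force: 0.0
```

Run:
```python
from h import *
p=shot('wrist');save(p,'w3.png');s=p['s'];print(s['clock'],s['position'],s['gripper_width'])
c=px(p,(461,-168,14));print(c)
for r in(38,48):
    q=ring(p,c,r);print(*q)
print(find(p,'collar0_center',8)); print(mv((*q[2],4)))
```

```text
4.85 [ 462.9461765  -168.65390953   62.65785931] 61.12469084257843
[324.94816872 272.77864614]
[321.6 275.6] [58.2 79.9] [ 463.1 -166.8]
[317.9 283.4] [65.3 94.4] [ 466.1 -162.7]
[]
([-6.5, -2.3, 58.2], [0, 0, 0])
```

View pics/w3.png

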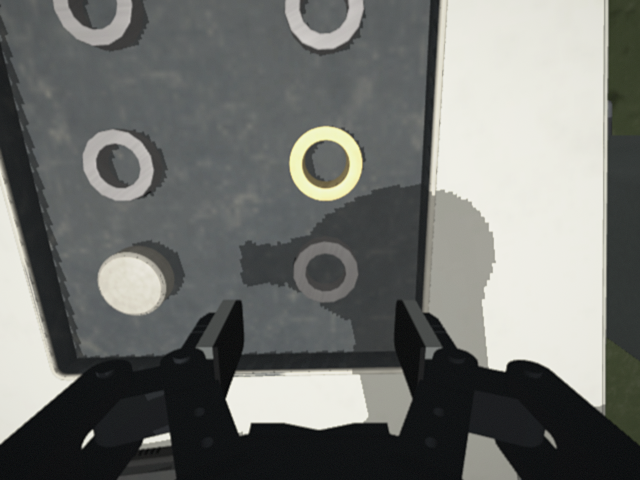

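Collar seen at (325.5,271.5), predicted at (325,273), so (461,-168) holds. The fingers clear the tray wall and the neighbours. I'll go down and grip.

Run:
```python
from h import *
s=arm.read_state();print(s['position'],s['joint_vel']);print(mv((461,-168.3,4),np.radians(-102)))
```

```text
[ 462.27988422 -168.61337422   62.16847541] [-0.00092648  0.00761446 -0.01003665 -0.0016661   0.00251716  0.00050017]
([-0.0, 1.6, 58.2], [-0.004, 0.0006, 0.0003])
```

>>> {"method": "arm_command", "body": {"rows": [{"grip": 0.7,"linear": [0,1,30],"rot": [0,0,0]},{"grip": 0.7,"linear": [0,1,50],"rot": [0,0,0]},{"grip": 0.7,"linear": [0,1,55],"rot": [0,0,0]},{"grip": 0.7,"linear": [0,1,55],"rot": [0,0,0]},{"grip": 0.7,"linear": [0,1,55],"rot": [0,0,0]},{"grip": 0.7,"linear": [0,1,55],"rot": [0,0,0]}]}}

```text
clock: 5.7
position: [460.6, -168.2, 6.1]
ee_rot: [-0.63, 0.777, -0.001, 0.001]
contact_force: [-0.1, -0.1, -0.8]
gripper_width: 59.6
grasp_force: 0.0
```

>>> {"method": "arm_command", "body": {"rows": [{"grip": 0.5,"linear": [0,0,1.5],"rot": [0,0,0]},{"grip": 0.3,"linear": [0,0,1.5],"rot": [0,0,0]},{"grip": 0.2,"linear": [0,0,1.5],"rot": [0,0,0]},{"grip": 0.2,"linear": [0,0,1.5],"rot": [0,0,0]},{"grip": 0.2,"linear": [0,0,1.5],"rot": [0,0,0]},{"grip": 0.2,"linear": [0,0,1.5],"rot": [0,0,0]}]}}

```text
clock: 6.45
position: [460.2, -168.2, 4.3]
ee_rot: [-0.63, 0.777, -0.0, 0.0]
contact_force: [-0.6, 1.1, 5.6]
gripper_width: 33.4
grasp_force: 59.6
```

>>> {"method": "arm_command", "body": {"rows": [{"grip": 0.2,"linear": [0,0,-20],"rot": [0,0,0]},{"grip": 0.2,"linear": [0,0,-60],"rot": [0,0,0]},{"grip": 0.2,"linear": [0,0,-110],"rot": [0,0,0]},{"grip": 0.2,"linear": [0,0,-126],"rot": [0,0,0]},{"grip": 0.2,"linear": [0,0,-126],"rot": [0,0,0]},{"grip": 0.2,"linear": [0,0,-126],"rot": [0,0,0]}]}}

```text
clock: 7.2
position: [459.1, -168.0, 128.6]
ee_rot: [-0.629, 0.777, 0.001, -0.001]
contact_force: [0.8, 0.3, -1.3]
gripper_width: 33.1
grasp_force: 60.0
```

Run:
```python
from h import *
p=shot('wrist');save(p,'w4.png');s=p['s'];print(s['position'],s['gripper_width'],s['grasp_force'],s['contact_force'])
print(mv((418.7,177.3,130),np.radians(-102)))
cv2.imwrite('pics/w4c.png',cv2.resize(p['frame'][240:400,200:440,::-1],None,fx=3,fy=3))
```

```text
[ 459.07011106 -168.00381748  128.5563738 ] 33.076176670139624 60.00357749100658 [ 0.76583874  0.33128124 -1.27747302]
([-329.4, 111.2, -1.4], [0.0031, -0.0002, 0.0001])
```

View pics/w4c.png

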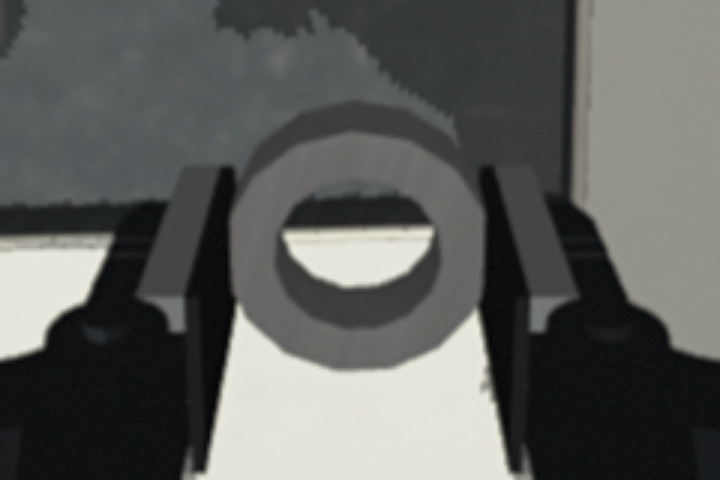

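The collar is held level and centred, with its top ring at about (319,324) in the full frame. Next I'll move above the post.

>>> {"method": "arm_command", "body": {"rows": [{"grip": 0.2,"linear": [-330,111,0],"rot": [0,0,0]},{"grip": 0.2,"linear": [-330,111,0],"rot": [0,0,0]},{"grip": 0.2,"linear": [-330,111,0],"rot": [0,0,0]},{"grip": 0.2,"linear": [-330,111,0],"rot": [0,0,0]},{"grip": 0.2,"linear": [-330,111,0],"rot": [0,0,0]},{"grip": 0.2,"linear": [-330,111,0],"rot": [0,0,0]},{"grip": 0.2,"linear": [-330,111,0],"rot": [0,0,0]},{"grip": 0.2,"linear": [-330,111,0],"rot": [0,0,0]},{"grip": 0.2,"linear": [-330,111,0],"rot": [0,0,0]}]}}

```text
clock: 8.38
position: [419.7, 176.5, 129.3]
ee_rot: [-0.629, 0.777, -0.0, -0.001]
contact_force: [0.5, -0.8, -0.7]
gripper_width: 33.3
grasp_force: 60.0
```

Run:
```python
from h import *
p=shot('wrist');save(p,'w5.png');s=p['s'];print(s['clock'],s['position'],s['gripper_width'],s['joint_vel'].max())
print(find(p,'post_tip',66),find(p,'detent',56)); print('held',at(p,(319.3,324),s['position'][2]+9.7))
t=shot('top');print('top',find(t,'post_tip',66))
cv2.imwrite('pics/w5c.png',cv2.resize(p['frame'][160:400,200:440,::-1],None,fx=2.5,fy=2.5))
```

```text
8.375 [419.72271389 176.50810874 129.30171688] 33.27111441665848 0.0032929742772722405
[(0.78, [322.0, 270.0], [419.8, 180.3])] [(0.86, [324.0, 265.0], [418.7, 181.4])]
held [420.55271732 175.86722579 139.00171688]
top [(0.7, [274.0, 272.0], [415.0, 176.3])]
```

View pics/w5c.png

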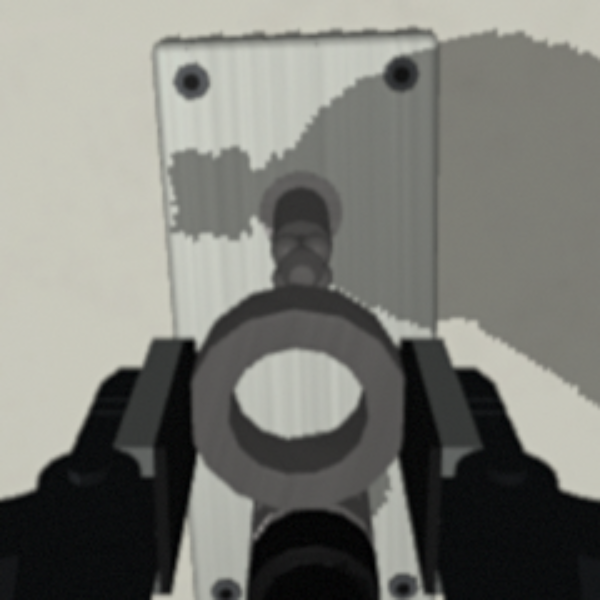

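The tip shows at (321,269), about (420.5,179.8), and the held collar is centred at about (420.5,176). I'll shift 3.5 mm along +y and lower round the nose. The nose leaves ±8 mm of play.

>>> {"method": "arm_command", "body": {"rows": [{"grip": 0.2,"linear": [-3.2,0.7,20],"rot": [0,0,0]},{"grip": 0.2,"linear": [-3.2,0.7,45],"rot": [0,0,0]},{"grip": 0.2,"linear": [-3.2,0.7,55],"rot": [0,0,0]},{"grip": 0.2,"linear": [-3.2,0.7,60],"rot": [0,0,0]},{"grip": 0.2,"linear": [-3.2,0.7,65],"rot": [0,0,0]},{"grip": 0.2,"linear": [-3.2,0.7,67],"rot": [0,0,0]},{"grip": 0.2,"linear": [-3.2,0.7,67],"rot": [0,0,0]}]}}

```text
clock: 9.5
position: [420.1, 181.1, 63.0]
ee_rot: [-0.63, 0.777, -0.0, 0.0]
contact_force: [-0.3, -0.2, -0.3]
gripper_width: 33.6
grasp_force: 60.0
```

Run:
```python
from h import *
p=shot('wrist');s=p['s'];print(s['clock'],s['position'],s['contact_force'])
cv2.imwrite('pics/w6c.png',cv2.resize(p['frame'][220:400,220:420,::-1],None,fx=3,fy=3))
```

```text
9.5 [420.08212452 181.06429003  63.04227344] [-0.2946037  -0.17840109 -0.34359473]
```

View pics/w6c.png

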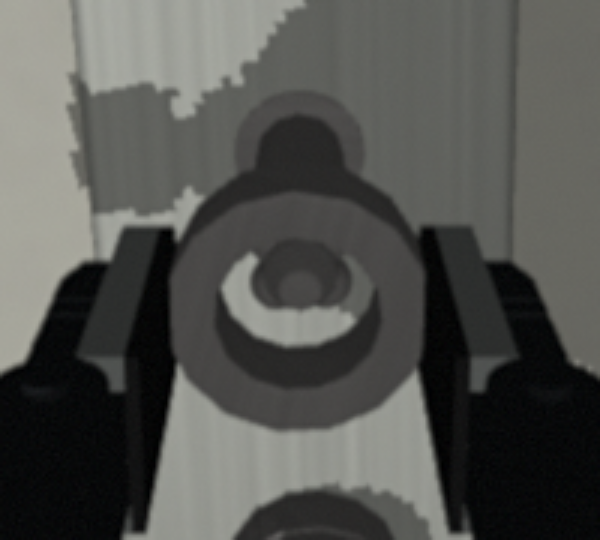

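The nose stands centred in the bore, with the tip at (320,316) where it should be within 1 mm. The force is about zero. Release and rise.

>>> {"method": "arm_command", "body": {"rows": [{"grip": 0.7,"linear": [0,0,0],"rot": [0,0,0]},{"grip": 0.7,"linear": [0,0,0],"rot": [0,0,0]},{"grip": 0.7,"linear": [0,0,0],"rot": [0,0,0]},{"grip": 0.7,"linear": [0,0,0],"rot": [0,0,0]},{"grip": 0.7,"linear": [0,0,-40],"rot": [0,0,0]},{"grip": 0.7,"linear": [0,0,-66],"rot": [0,0,0]},{"grip": 0.7,"linear": [0,0,-66],"rot": [0,0,0]},{"grip": 0.7,"linear": [0,0,-66],"rot": [0,0,0]}]}}

```text
clock: 10.55
position: [419.4, 180.6, 128.2]
ee_rot: [-0.629, 0.777, 0.0, -0.001]
contact_force: [-0.4, -0.8, -0.9]
gripper_width: 59.9
grasp_force: 0.0
```

Run:
```python
from h import *
p=shot('wrist');s=p['s'];save(p,'w7.png');print(s['clock'],s['position'],s['gripper_width'],s['contact_force'])
# expected collar top centre on post if seated (z 24) and tray collar 2
c=px(p,(420,181,24));print('exp',c);print(ring(p,c,40,24))
print(find(p,'post_tip',66),find(p,'cap_center',19),find(p,'collar0_center',18))
print(mv((436,-293,128),np.radians(-102)))
cv2.imwrite('pics/w7c.png',cv2.resize(p['frame'][140:340,200:440,::-1],None,fx=3,fy=3))
```

```text
10.55 [419.37614455 180.605341   128.2045053 ] 59.93065057228043 [-0.39065744 -0.84764217 -0.94293887]
exp [319.33581875 244.34988635]
(array([302.8, 271.8]), array([28.8, 76.1]), array([435.5, 198.3]))
[(0.69, [319.0, 261.0], [419.7, 178.7])] [] []
([459.8, -114.5, 0.5], [0.0013, -0.0017, 0.0003])
```

View pics/w7c.png

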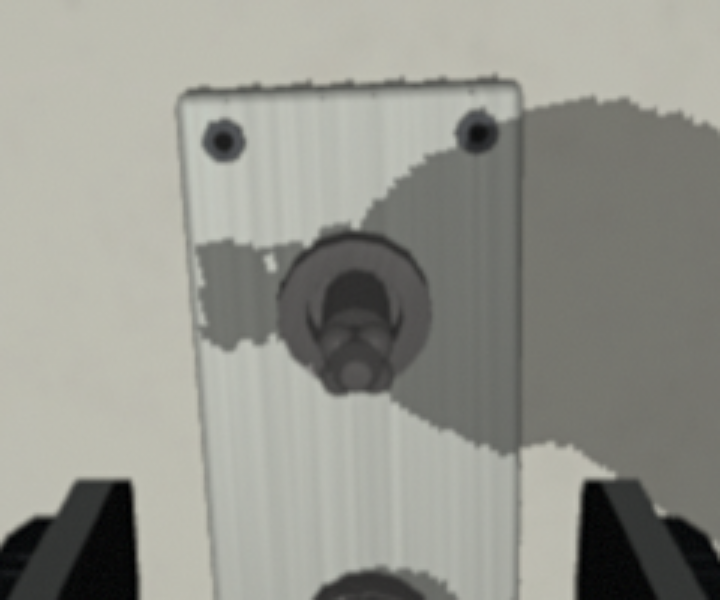

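The collar lies flat on the bar, centred round the post. Next is collar two at (435.6,-293.5).

>>> {"method": "arm_command", "body": {"rows": [{"grip": 0.7,"linear": [460,-114.5,0],"rot": [0,0,0]},{"grip": 0.7,"linear": [460,-114.5,0],"rot": [0,0,0]},{"grip": 0.7,"linear": [460,-114.5,0],"rot": [0,0,0]},{"grip": 0.7,"linear": [460,-114.5,0],"rot": [0,0,0]},{"grip": 0.7,"linear": [460,-114.5,0],"rot": [0,0,0]},{"grip": 0.7,"linear": [460,-114.5,0],"rot": [0,0,0]},{"grip": 0.7,"linear": [460,-114.5,0],"rot": [0,0,0]},{"grip": 0.7,"linear": [460,-114.5,0],"rot": [0,0,0]},{"grip": 0.7,"linear": [460,-114.5,60],"rot": [0,0,0]},{"grip": 0.7,"linear": [460,-114.5,60],"rot": [0,0,0]}]}}

```text
clock: 12.0
position: [432.4, -291.9, 64.4]
ee_rot: [-0.629, 0.778, 0.005, -0.003]
contact_force: [0.6, 0.5, -0.1]
gripper_width: 59.6
grasp_force: 0.0
```

```bash
cat >> h.py <<'E'
def ringfit(p,X,z=14,ro=18,ri=11,span=10):
    """best (x,y) of a flat ring at height z: maximise grey contrast of annulus against its bore and surround"""
    g=cv2.GaussianBlur(cv2.cvtColor(p['frame'],cv2.COLOR_RGB2GRAY),(3,3),0).astype(np.float32)
    a=np.linspace(0,2*np.pi,72,endpoint=False);u=np.c_[np.cos(a),np.sin(a)]
    def val(c,r):
        q=np.array([px(p,(c[0]+r*v[0],c[1]+r*v[1],z)) for v in u],np.float32)
        return cv2.remap(g,q[None,:,0],q[None,:,1],cv2.INTER_LINEAR).ravel()
    def sc(c): return np.median(val(c,ri+1.5)-val(c,ri-1.5))+np.median(val(c,ro-1.5)-val(c,ro+1.5))
    c=np.array(X[:2],float)
    for st in (2,.5):
        G=[(sc(c+(i*st,j*st)),i,j) for i in range(-5,6) for j in range(-5,6)]
        b=max(G);c=c+np.array(b[1:])*st
    return c.round(1),round(float(b[0]),1)
E
python3 - <<'E'
from h import *
p=shot('wrist');s=p['s'];save(p,'w8.png');print(s['clock'],s['position'],s['gripper_width'],s['contact_force'])
X=(435.6,-293.5,14);c=px(p,X);print(c,ring(p,c,38),ringfit(p,X),ringfit(p,(551,-246)))
X=(*ringfit(p,X)[0],4.5);print(mv(X,np.radians(-102)))
E
```

```text
12.0 [ 432.37961204 -291.91572824   64.43893591] 59.618553508851555 [ 0.55973629  0.5260025  -0.13168904]
[313.27140752 269.63723472] (array([309.5, 273.4]), array([58.4, 79.6]), array([ 438.1, -291.8])) (array([ 435.6, -293.5]), 101.5) (array([ 553.5, -248. ]), 2.8)
([0.8, -1.3, 62.7], [0.006, 0.0001, 0.0005])
```

>>> {"method": "arm_command", "body": {"rows": [{"grip": 0.7,"linear": [0,0,25],"rot": [0,0,0]},{"grip": 0.7,"linear": [0,0,40],"rot": [0,0,0]},{"grip": 0.7,"linear": [0,0,40],"rot": [0,0,0]},{"grip": 0.7,"linear": [0,0,40],"rot": [0,0,0]}]}}

```text
clock: 12.55
position: [437.4, -292.9, 30.0]
ee_rot: [-0.63, 0.777, -0.001, 0.0]
contact_force: [-0.5, -0.3, 0.1]
gripper_width: 60.2
grasp_force: 0.0
```

Run:
```python
from h import *
p=shot('wrist');s=p['s'];print(s['position'],s['joint_vel'].max())
X=(435.6,-293.5,14);print(ringfit(p,X));print(mv((435.6,-293.5,4.3),np.radians(-102)))
```

```text
[ 437.41478501 -292.91160693   29.97143072] 0.0028469893896018008
(array([ 435.6, -293.5]), 100.5)
([0.9, 1.7, 25.7], [-0.0022, -0.0004, 0.0012])
```

>>> {"method": "arm_command", "body": {"rows": [{"grip": 0.7,"linear": [0.9,1.5,15],"rot": [0,0,0]},{"grip": 0.7,"linear": [0.9,1.5,24.5],"rot": [0,0,0]},{"grip": 0.7,"linear": [0.9,1.5,24.5],"rot": [0,0,0]},{"grip": 0.7,"linear": [0.9,1.5,24.5],"rot": [0,0,0]}]}}

```text
clock: 13.1
position: [434.9, -293.4, 4.2]
ee_rot: [-0.63, 0.777, 0.0, -0.0]
contact_force: [1.2, 0.8, -0.7]
gripper_width: 59.9
grasp_force: 0.0
```

>>> {"method": "arm_command", "body": {"rows": [{"grip": 0.2,"linear": [0,0,0],"rot": [0,0,0]},{"grip": 0.2,"linear": [0,0,0],"rot": [0,0,0]},{"grip": 0.2,"linear": [0,0,0],"rot": [0,0,0]},{"grip": 0.2,"linear": [0,0,0],"rot": [0,0,0]},{"grip": 0.2,"linear": [0,0,0],"rot": [0,0,0]},{"grip": 0.2,"linear": [0,0,-40],"rot": [0,0,0]},{"grip": 0.2,"linear": [0,0,-90],"rot": [0,0,0]},{"grip": 0.2,"linear": [0,0,-125],"rot": [0,0,0]},{"grip": 0.2,"linear": [0,0,-125],"rot": [0,0,0]},{"grip": 0.2,"linear": [0,0,-125],"rot": [0,0,0]}]}}

```text
clock: 14.35
position: [434.1, -293.0, 128.5]
ee_rot: [-0.629, 0.777, 0.001, -0.0]
contact_force: [0.6, 0.5, -1.0]
gripper_width: 33.8
grasp_force: 60.0
```

```bash
cat >> h.py <<'E'
def held(p,dz=9.7):
    s=p['s'];z=s['position'][2]+dz;f=ringfit(p,s['position'],z);return f,(f[0]-s['position'][:2]).round(1)
E
python3 - <<'E'
from h import *
p=shot('wrist');s=p['s'];print(s['position'],s['gripper_width'],s['grasp_force'],held(p))
print(mv((420.1,181.1,130),np.radians(-102)))
q=dict(p);q['frame']=cv2.imread('pics/w4.png')[:,:,::-1].copy() # reference hold of collar 1
s1=np.array([459.07,-168.0,128.56]);d=s1-s['position'];q['W']=p['W'].copy();q['W'][:3,3]+=d;q['s']={'position':s1};print(held(q))
E
```

```text
[ 434.09418825 -292.97017674  128.50977405] 33.77156885516109 60.031137987971306 ((array([ 435.1, -293.5]), 95.5), array([ 1. , -0.5]))
([-460.8, 112.0, -1.4], [0.0026, 0.0007, 0.0])
((array([ 460.1, -168. ]), 89.0), array([1., 0.]))
```

The second hold matches the first within 0.5 mm. I'll move it over the post.

>>> {"method": "arm_command", "body": {"rows": [{"grip": 0.2,"linear": [-461,112,0],"rot": [0,0,0]},{"grip": 0.2,"linear": [-461,112,0],"rot": [0,0,0]},{"grip": 0.2,"linear": [-461,112,0],"rot": [0,0,0]},{"grip": 0.2,"linear": [-461,112,0],"rot": [0,0,0]},{"grip": 0.2,"linear": [-461,112,0],"rot": [0,0,0]},{"grip": 0.2,"linear": [-461,112,0],"rot": [0,0,0]},{"grip": 0.2,"linear": [-461,112,0],"rot": [0,0,0]},{"grip": 0.2,"linear": [-461,112,0],"rot": [0,0,0]},{"grip": 0.2,"linear": [-461,112,0],"rot": [0,0,0]},{"grip": 0.2,"linear": [-461,112,0],"rot": [0,0,0]}]}}

```text
clock: 15.65
position: [420.1, 180.2, 128.1]
ee_rot: [-0.63, 0.777, -0.0, -0.002]
contact_force: [-0.3, -0.7, 0.0]
gripper_width: 33.0
grasp_force: 60.0
```

>>> {"method": "arm_command", "body": {"rows": [{"grip": 0.2,"linear": [0,0,30],"rot": [0,0,0]},{"grip": 0.2,"linear": [0,0,42],"rot": [0,0,0]},{"grip": 0.2,"linear": [0,0,42],"rot": [0,0,0]},{"grip": 0.2,"linear": [0,0,42],"rot": [0,0,0]}]}}

```text
clock: 16.15
position: [421.5, 180.8, 87.9]
ee_rot: [-0.629, 0.777, -0.0, 0.001]
contact_force: [0.1, 0.9, 0.4]
gripper_width: 33.3
grasp_force: 60.0
```

Run:
```python
from h import *
p=shot('wrist');save(p,'w9.png');s=p['s'];print(s['clock'],s['position'],s['contact_force'],held(p),find(p,'post_tip',66))
print(mv((420.1,181.1,63),np.radians(-102)))
```

```text
16.15 [421.47969677 180.83288649  87.91516277] [0.11294864 0.85206604 0.37486301] ((array([422.5, 180.3]), 67.9), array([ 1. , -0.5])) [(0.58, [325.0, 289.0], [419.4, 179.6])]
([0.3, 1.4, 25.1], [-0.0011, 0.0014, 0.0003])
```

>>> {"method": "arm_command", "body": {"rows": [{"grip": 0.2,"linear": [-0.2,1.2,8],"rot": [0,0,0]},{"grip": 0.2,"linear": [-0.2,1.2,16],"rot": [0,0,0]},{"grip": 0.2,"linear": [-0.2,1.2,25],"rot": [0,0,0]},{"grip": 0.2,"linear": [-0.2,1.2,25],"rot": [0,0,0]},{"grip": 0.2,"linear": [-0.2,1.2,25],"rot": [0,0,0]}]}}

```text
clock: 16.88
position: [419.9, 181.4, 62.2]
ee_rot: [-0.63, 0.777, -0.0, -0.0]
contact_force: [-0.4, 0.2, -0.4]
gripper_width: 33.4
grasp_force: 60.0
```

Run:
```python
from h import *
p=shot('wrist');save(p,'w10.png');s=p['s'];print(s['clock'],s['position'],s['contact_force'],held(p),find(p,'post_tip',66))
a=cv2.imread('pics/w10.png')[280:360,270:370]
print(px(p,(*s['position'][:2],66)))
```

```text
16.875 [419.89801315 181.36124684  62.23686838] [-0.43379491  0.19895902 -0.39131568] ((array([420.9, 180.9]), 63.2), array([ 1. , -0.5])) [(0.61, [321.0, 313.0], [419.6, 178.9])]
[321.54054183 317.95487946]
```

The pose matches the first drop and there is no contact force, so I'll release.

>>> {"method": "arm_command", "body": {"rows": [{"grip": 0.7,"linear": [0,0,0],"rot": [0,0,0]},{"grip": 0.7,"linear": [0,0,0],"rot": [0,0,0]},{"grip": 0.7,"linear": [0,0,0],"rot": [0,0,0]},{"grip": 0.7,"linear": [0,0,0],"rot": [0,0,0]},{"grip": 0.7,"linear": [0,0,-40],"rot": [0,0,0]},{"grip": 0.7,"linear": [0,0,-66],"rot": [0,0,0]},{"grip": 0.7,"linear": [0,0,-66],"rot": [0,0,0]},{"grip": 0.7,"linear": [0,0,-66],"rot": [0,0,0]}]}}

```text
clock: 17.98
position: [419.3, 180.9, 127.7]
ee_rot: [-0.629, 0.777, 0.0, -0.001]
contact_force: [-1.0, 0.1, -1.2]
gripper_width: 59.8
grasp_force: 0.0
```

Run:
```python
from h import *
p=shot('wrist');s=p['s'];save(p,'w11.png');print(s['clock'],s['position'],s['gripper_width'],s['contact_force'])
for z in (24,36,48,60):print(z,ringfit(p,(420,180),z,ri=18.5))
print(mv((551,-246,128),np.radians(-102)))
```

```text
17.975 [419.25128305 180.91628611 127.69592583] 59.80941142933325 [-1.04219167  0.0624904  -1.19725262]
24 (array([422., 181.]), 15.0)
36 (array([419.5, 178.5]), 19.3)
48 (array([418. , 175.5]), 17.7)
60 (array([422.5, 171.5]), 11.2)
([390.1, -217.7, -0.3], [0.0014, -0.0016, 0.0001])
```

The fit is best at z = 36 mm, so two collars are stacked. Next is collar three at (551,-246).

>>> {"method": "arm_command", "body": {"rows": [{"grip": 0.66,"linear": [390,-218,0],"rot": [0,0,0]},{"grip": 0.66,"linear": [390,-218,0],"rot": [0,0,0]},{"grip": 0.66,"linear": [390,-218,0],"rot": [0,0,0]},{"grip": 0.66,"linear": [390,-218,0],"rot": [0,0,0]},{"grip": 0.66,"linear": [390,-218,0],"rot": [0,0,0]},{"grip": 0.66,"linear": [390,-218,0],"rot": [0,0,0]},{"grip": 0.66,"linear": [390,-218,0],"rot": [0,0,0]},{"grip": 0.66,"linear": [390,-218,0],"rot": [0,0,0]},{"grip": 0.66,"linear": [390,-218,60],"rot": [0,0,0]},{"grip": 0.66,"linear": [390,-218,60],"rot": [0,0,0]}]}}

```text
clock: 19.27
position: [547.5, -244.1, 62.9]
ee_rot: [-0.629, 0.777, 0.005, -0.004]
contact_force: [-1.0, 0.6, 0.1]
gripper_width: 56.5
grasp_force: 0.0
```

>>> {"method": "arm_command", "body": {"rows": [{"grip": 0.66,"linear": [0,0,0],"rot": [0,0,0]},{"grip": 0.66,"linear": [0,0,0],"rot": [0,0,0]}]}}

```text
clock: 19.52
position: [553.7, -245.2, 70.6]
ee_rot: [-0.63, 0.777, -0.002, 0.001]
contact_force: [0.5, -0.4, 0.6]
gripper_width: 56.9
grasp_force: 0.0
```

Run:
```python
from h import *
p=shot('wrist');s=p['s'];save(p,'w12.png');print(s['clock'],s['position'],s['gripper_width'])
f=ringfit(p,(551,-246));print(f,ringfit(p,(549,-248)));print(mv((*f[0],4.3),np.radians(-102)))
```

```text
19.525 [ 553.65159433 -245.22248711   70.64691292] 56.94083218232291
(array([ 551.5, -245.5]), 101.6) (array([ 551.5, -245.5]), 101.6)
([0.7, 2.2, 66.3], [-0.0039, -0.0001, 0.0016])
```

>>> {"method": "arm_command", "body": {"rows": [{"grip": 0.66,"linear": [0.5,1.2,40],"rot": [0,0,0]},{"grip": 0.66,"linear": [0.5,1.2,60],"rot": [0,0,0]},{"grip": 0.66,"linear": [0.5,1.2,62],"rot": [0,0,0]},{"grip": 0.66,"linear": [0.5,1.2,62],"rot": [0,0,0]},{"grip": 0.66,"linear": [0.5,1.2,62],"rot": [0,0,0]},{"grip": 0.66,"linear": [0.5,1.2,62],"rot": [0,0,0]}]}}

```text
clock: 20.32
position: [551.4, -245.8, 7.3]
ee_rot: [-0.63, 0.777, -0.001, 0.001]
contact_force: [0.3, 0.6, -0.5]
gripper_width: 56.5
grasp_force: 0.0
```

>>> {"method": "arm_command", "body": {"rows": [{"grip": 0.66,"linear": [0,0,2.5],"rot": [0,0,0]},{"grip": 0.2,"linear": [0,0,2.5],"rot": [0,0,0]},{"grip": 0.2,"linear": [0,0,2.5],"rot": [0,0,0]},{"grip": 0.2,"linear": [0,0,2.5],"rot": [0,0,0]},{"grip": 0.2,"linear": [0,0,2.5],"rot": [0,0,0]},{"grip": 0.2,"linear": [0,0,2.5],"rot": [0,0,0]},{"grip": 0.2,"linear": [0,0,-60],"rot": [0,0,0]},{"grip": 0.2,"linear": [0,0,-121],"rot": [0,0,0]},{"grip": 0.2,"linear": [0,0,-121],"rot": [0,0,0]},{"grip": 0.2,"linear": [0,0,-121],"rot": [0,0,0]}]}}

```text
clock: 21.58
position: [550.0, -245.3, 126.5]
ee_rot: [-0.629, 0.777, 0.001, -0.0]
contact_force: [0.1, 0.5, -1.1]
gripper_width: 32.9
grasp_force: 60.1
```

Run:
```python
from h import *
p=shot('wrist');s=p['s'];print(s['position'],s['gripper_width'],s['grasp_force'],[held(p,d) for d in(8.5,9.7,11)])
print(mv((420.1,181.1,130),np.radians(-102)))
```

```text
[ 550.03101616 -245.29346818  126.46916298] 32.94333544569629 60.10928680188954 [((array([ 551.5, -245.3]), 92.5), array([ 1.5, -0. ])), ((array([ 551. , -245.3]), 92.9), array([ 1., -0.])), ((array([ 551. , -246.3]), 92.6), array([ 1., -1.]))]
([-390.1, 215.3, -3.5], [0.0034, 0.0006, -0.0002])
```

>>> {"method": "arm_command", "body": {"rows": [{"grip": 0.2,"linear": [-390,215.5,-2],"rot": [0,0,0]},{"grip": 0.2,"linear": [-390,215.5,-2],"rot": [0,0,0]},{"grip": 0.2,"linear": [-390,215.5,-2],"rot": [0,0,0]},{"grip": 0.2,"linear": [-390,215.5,-2],"rot": [0,0,0]},{"grip": 0.2,"linear": [-390,215.5,-2],"rot": [0,0,0]},{"grip": 0.2,"linear": [-390,215.5,-2],"rot": [0,0,0]},{"grip": 0.2,"linear": [-390,215.5,-2],"rot": [0,0,0]},{"grip": 0.2,"linear": [-390,215.5,-2],"rot": [0,0,0]},{"grip": 0.2,"linear": [-390,215.5,-2],"rot": [0,0,0]},{"grip": 0.2,"linear": [-390,215.5,-2],"rot": [0,0,0]}]}}

```text
clock: 22.88
position: [420.8, 179.1, 128.5]
ee_rot: [-0.629, 0.778, -0.0, -0.001]
contact_force: [-0.2, -0.6, -0.4]
gripper_width: 33.4
grasp_force: 60.1
```

>>> {"method": "arm_command", "body": {"rows": [{"grip": 0.2,"linear": [0,0,30],"rot": [0,0,0]},{"grip": 0.2,"linear": [0,0,42],"rot": [0,0,0]},{"grip": 0.2,"linear": [0,0,42],"rot": [0,0,0]},{"grip": 0.2,"linear": [0,0,42],"rot": [0,0,0]}]}}

```text
clock: 23.38
position: [421.6, 180.5, 87.9]
ee_rot: [-0.629, 0.777, -0.0, 0.001]
contact_force: [0.1, 1.2, 0.5]
gripper_width: 33.1
grasp_force: 60.1
```

Run:
```python
from h import *
p=shot('wrist');s=p['s'];print(s['clock'],s['position'],s['contact_force'],held(p),find(p,'post_tip',66))
print(mv((420.1,181.1,63),np.radians(-102)))
```

```text
23.375 [421.63727696 180.5299546   87.92656265] [0.05445649 1.19538197 0.53204222] ((array([422.6, 180.5]), 65.3), array([ 1., -0.])) [(0.56, [324.0, 289.0], [419.8, 179.3])]
([0.0, 1.5, 25.1], [-0.0011, 0.0014, 0.0003])
```

>>> {"method": "arm_command", "body": {"rows": [{"grip": 0.2,"linear": [0,1.2,8],"rot": [0,0,0]},{"grip": 0.2,"linear": [0,1.2,16],"rot": [0,0,0]},{"grip": 0.2,"linear": [0,1.2,25],"rot": [0,0,0]},{"grip": 0.2,"linear": [0,1.2,25],"rot": [0,0,0]},{"grip": 0.2,"linear": [0,1.2,25],"rot": [0,0,0]}]}}

```text
clock: 24.1
position: [419.9, 180.9, 62.2]
ee_rot: [-0.63, 0.777, -0.0, -0.0]
contact_force: [-0.8, -0.3, -0.4]
gripper_width: 33.5
grasp_force: 60.1
```

>>> {"method": "arm_command", "body": {"rows": [{"grip": 0.7,"linear": [0,0,0],"rot": [0,0,0]},{"grip": 0.7,"linear": [0,0,0],"rot": [0,0,0]},{"grip": 0.7,"linear": [0,0,0],"rot": [0,0,0]},{"grip": 0.7,"linear": [0,0,0],"rot": [0,0,0]},{"grip": 0.7,"linear": [0,0,-40],"rot": [0,0,0]},{"grip": 0.7,"linear": [0,0,-66],"rot": [0,0,0]},{"grip": 0.7,"linear": [0,0,-66],"rot": [0,0,0]},{"grip": 0.7,"linear": [0,0,-66],"rot": [0,0,0]}]}}

```text
clock: 25.1
position: [419.2, 180.4, 127.7]
ee_rot: [-0.629, 0.777, 0.0, -0.001]
contact_force: [-0.8, 0.4, -0.4]
gripper_width: 59.6
grasp_force: 0.0
```

Run:
```python
from h import *
p=shot('wrist');s=p['s'];save(p,'w13.png');print(s['clock'],s['position'],s['gripper_width'],s['contact_force'])
for z in (24,36,48,60):print(z,ringfit(p,(420,180),z,ri=18.5))
print(find(p,'post_tip',66))
t=shot('top');c=shot('scene');save(t,'top2.png');save(c,'scene2.png');print(find(t,'cap_center',19),find(c,'cap_center',19))
print(mv((470,3.2,128),np.radians(-102)))
a=p['frame'][160:320,220:420,::-1];b=c['frame'][180:360,225:405,::-1]
cv2.imwrite('pics/m13.png',np.hstack([cv2.resize(a,(400,320)),cv2.resize(b,(320,320))]))
```

```text
25.1 [419.23083029 180.42348498 127.7300694 ] 59.55390549140382 [-0.82037571  0.39012562 -0.36868033]
24 (array([421.5, 188.5]), 13.8)
36 (array([421.5, 182. ]), 14.7)
48 (array([422., 178.]), 12.3)
60 (array([418., 174.]), 17.3)
[(0.78, [317.0, 264.0], [421.0, 180.0])]
[(0.54, [347.0, 254.0], [465.4, 0.9])] [(0.5, [321.0, 278.0], [468.2, 3.8])]
([163.1, -86.2, -0.2], [0.0009, -0.0012, 0.0004])
```

View pics/m13.png

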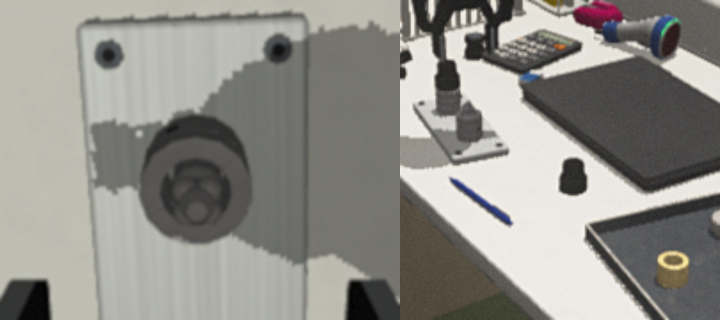

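Left: three collars stacked level on the post, with the tip at (318.5,263.5). Right: the scene view shows the same, with the cap still standing. Now for the cap.

>>> {"method": "arm_command", "body": {"rows": [{"grip": 0.7,"linear": [163,-86,0],"rot": [0,0,0]},{"grip": 0.7,"linear": [163,-86,0],"rot": [0,0,0]},{"grip": 0.7,"linear": [163,-86,0],"rot": [0,0,0]},{"grip": 0.7,"linear": [163,-86,0],"rot": [0,0,0]},{"grip": 0.7,"linear": [163,-86,0],"rot": [0,0,0]},{"grip": 0.7,"linear": [163,-86,30],"rot": [0,0,0]},{"grip": 0.7,"linear": [163,-86,30],"rot": [0,0,0]},{"grip": 0.7,"linear": [163,-86,30],"rot": [0,0,0]}]}}

```text
clock: 26.4
position: [470.5, 4.5, 98.9]
ee_rot: [-0.63, 0.776, -0.0, 0.0]
contact_force: [-0.5, -0.8, 0.1]
gripper_width: 59.7
grasp_force: 0.0
```

```bash
cat >> h.py <<'E'
def outline(X,z0,h=38):
    """points on the cap's two step outline"""
    a=np.linspace(0,2*np.pi,60,endpoint=False);o=[]
    for r,z in((18,0),(18,18),(13,18),(13,38)):o+=[(X[0]+r*np.cos(t),X[1]+r*np.sin(t),z0+z) for t in a]
    return o
def capfit(p,X,z0=0,th=70,rows=(0,480),st0=2):
    """cap (x,y) by matching projected silhouette (skirt hull + knob hull) with the dark blob"""
    g=cv2.cvtColor(p['frame'],cv2.COLOR_RGB2GRAY);best=None;c=np.array(X[:2],float)
    def sil(c):
        m=np.zeros(g.shape,np.uint8);o=outline(c,z0);P=np.array([px(p,q) for q in o],np.float32)
        for k in(slice(0,120),slice(120,240)):cv2.fillConvexPoly(m,cv2.convexHull(P[k]).astype(np.int32),1)
        return m
    d=(g<th).astype(np.uint8);big=cv2.dilate(sil(c),np.ones((25,25)));d&=big
    for st in(st0,.5):
        b=max(((lambda m:((m&d).sum()/((m|d).sum()+1.)))(sil(c+(i*st,j*st))),i,j) for i in range(-4,5) for j in range(-4,5))
        c=c+np.array(b[1:])*st
    return c.round(1),round(float(b[0]),3)
E
python3 - <<'E'
from h import *
p=shot('wrist');s=p['s'];save(p,'w14.png');print(s['clock'],s['position'],s['gripper_width'])
print(find(p,'cap_center',19))
for th in(60,75,90):print(capfit(p,(468,2.5),th=th))
print(mv((468,2.5,22),np.radians(-102)))
E
```

```text
26.4 [470.50535151   4.54102683  98.94846238] 59.655818987239265
[(0.55, [316.0, 252.0], [472.7, 2.4])]
(array([471.5,   3.5]), 0.915)
(array([472.5,   4. ]), 0.929)
(array([472.,   4.]), 0.946)
([2.4, 2.5, 77.3], [-0.0018, 0.0008, 0.002])
```

The silhouette fit puts the cap at (472,3.8) with IoU about 0.94. I'll go down round the knob.

>>> {"method": "arm_command", "body": {"rows": [{"grip": 0.6,"linear": [0.4,-1.5,40],"rot": [0,0,0]},{"grip": 0.6,"linear": [0.4,-1.5,60],"rot": [0,0,0]},{"grip": 0.6,"linear": [0.4,-1.5,74],"rot": [0,0,0]},{"grip": 0.6,"linear": [0.4,-1.5,74],"rot": [0,0,0]},{"grip": 0.6,"linear": [0.4,-1.5,74],"rot": [0,0,0]},{"grip": 0.6,"linear": [0.4,-1.5,74],"rot": [0,0,0]}]}}

```text
clock: 27.25
position: [472.1, 3.0, 25.2]
ee_rot: [-0.63, 0.777, -0.0, 0.001]
contact_force: [0.1, 0.5, -0.0]
gripper_width: 51.1
grasp_force: 0.0
```

Run:
```python
from h import *
p=shot('wrist');s=p['s'];save(p,'w15.png');print(s['clock'],s['position'],s['gripper_width'],s['contact_force'])
print(mv((472,3.8,20),np.radians(-102)))
```

```text
27.25 [472.14215055   3.02083741  25.17967917] 51.080983363526876 [ 0.10269317  0.49220078 -0.00119337]
([-0.8, 0.2, 5.1], [-0.0015, 0.0009, 0.0005])
```

>>> {"method": "arm_command", "body": {"rows": [{"grip": 0.6,"linear": [-0.8,0,5],"rot": [0,0,0]},{"grip": 0.6,"linear": [-0.8,0,5],"rot": [0,0,0]},{"grip": 0.1,"linear": [-0.8,0,5],"rot": [0,0,0]},{"grip": 0.1,"linear": [-0.8,0,5],"rot": [0,0,0]},{"grip": 0.1,"linear": [-0.8,0,5],"rot": [0,0,0]},{"grip": 0.1,"linear": [-0.8,0,5],"rot": [0,0,0]},{"grip": 0.1,"linear": [-0.8,0,5],"rot": [0,0,0]},{"grip": 0.1,"linear": [-0.8,0,5],"rot": [0,0,0]}]}}

```text
clock: 28.3
position: [471.9, 3.6, 19.6]
ee_rot: [-0.63, 0.777, -0.0, 0.0]
contact_force: [-0.7, 0.0, 5.3]
gripper_width: 23.8
grasp_force: 58.8
```

The cap is gripped: width 23.8 mm, pad force 59 N. I'll lift it and check how it sits in the hand.

>>> {"method": "arm_command", "body": {"rows": [{"grip": 0.1,"linear": [0,0,-20],"rot": [0,0,0]},{"grip": 0.1,"linear": [0,0,-70],"rot": [0,0,0]},{"grip": 0.1,"linear": [0,0,-110],"rot": [0,0,0]},{"grip": 0.1,"linear": [0,0,-110],"rot": [0,0,0]},{"grip": 0.1,"linear": [0,0,-110],"rot": [0,0,0]},{"grip": 0.1,"linear": [0,0,-110],"rot": [0,0,0]}]}}

```text
clock: 29.05
position: [470.6, 3.3, 127.9]
ee_rot: [-0.629, 0.777, 0.001, -0.001]
contact_force: [-0.3, 0.3, -0.8]
gripper_width: 23.9
grasp_force: 58.9
```

Run:
```python
from h import *
p=shot('wrist');s=p['s'];save(p,'w16.png');P=s['position'];print(s['clock'],P,s['gripper_width'],s['grasp_force'],s['contact_force'])
print(find(p,'cap_center',P[2]-.6),find(p,'cap_mouth',P[2]-19.6))
# knob top dark disc, skirt hull visible
for th in(50,70,90):print(capfit(p,P[:2],P[2]-19.6,th=th))
# tip from the two earlier looks, relative to their TCP, using tool->world rotation of now
M=p['W'].copy()
for T,c in(((420.08,181.06,63.04),(320,316)),((419.23,180.42,127.73),(318.5,263.5)),((419.38,180.6,128.2),(318.7,264.3)),((419.72,176.51,129.3),(320.8,269.2))):
    q=dict(p);q['W']=M.copy();q['W'][:3,3]+=np.array(T)-P;print('tip',at(q,c,66).round(1))
print(mv((420.1,181.1,130),np.radians(-102)))
```

```text
29.05 [470.64606464   3.28632922 127.85224682] 23.861826343963923 58.94836664199829 [-0.27085414  0.31917504 -0.79912204]
[(0.64, [316.0, 313.0], [472.9, 2.8])] [(0.62, [319.0, 292.0], [471.4, 2.1])]
(array([471.1,   4.3]), 0.815)
(array([471.1,   4.3]), 0.777)
(array([471.1,   3.8]), 0.775)
tip [420.6 180.5  66. ]
tip [420.1 179.6  66. ]
tip [420.3 180.5  66. ]
tip [420.1 180.   66. ]
([-163.2, 86.8, -1.7], [0.002, -0.0012, 0.0004])
```

>>> {"method": "arm_command", "body": {"rows": [{"grip": 0.1,"linear": [-162.8,87.3,0],"rot": [0,0,0]},{"grip": 0.1,"linear": [-162.8,87.3,0],"rot": [0,0,0]},{"grip": 0.1,"linear": [-162.8,87.3,0],"rot": [0,0,0]},{"grip": 0.1,"linear": [-162.8,87.3,0],"rot": [0,0,0]},{"grip": 0.1,"linear": [-162.8,87.3,0],"rot": [0,0,0]},{"grip": 0.1,"linear": [-162.8,87.3,0],"rot": [0,0,0]},{"grip": 0.1,"linear": [-162.8,87.3,0],"rot": [0,0,0]},{"grip": 0.1,"linear": [-162.8,87.3,25],"rot": [0,0,0]},{"grip": 0.1,"linear": [-162.8,87.3,33],"rot": [0,0,0]},{"grip": 0.1,"linear": [-162.8,87.3,33],"rot": [0,0,0]}]}}

```text
clock: 30.45
position: [420.0, 180.3, 96.0]
ee_rot: [-0.629, 0.777, -0.0, -0.001]
contact_force: [0.3, -0.1, -0.5]
gripper_width: 23.5
grasp_force: 59.1
```

>>> {"method": "arm_command", "body": {"rows": [{"grip": 0.1,"linear": [0,0,0],"rot": [0,0,0]},{"grip": 0.1,"linear": [0,0,0],"rot": [0,0,0]},{"grip": 0.1,"linear": [0,0,0],"rot": [0,0,0]}]}}

```text
clock: 30.82
position: [420.2, 181.2, 96.7]
ee_rot: [-0.63, 0.777, 0.0, 0.0]
contact_force: [0.2, -0.3, -0.7]
gripper_width: 23.7
grasp_force: 59.1
```

Run:
```python
from h import *
p=shot('wrist');s=p['s'];save(p,'w17.png');P=s['position'];print(s['clock'],P,s['contact_force'])
for _ in range(4):
    s=arm.read_state();print(s['position'].round(2))
    imaging.get_image('wrist')
print(find(p,'cap_center',P[2]-.6),find(p,'cap_mouth',P[2]-19.6),find(p,'post_tip',66),find(p,'detent',56))
print(capfit(p,P[:2],P[2]-19.6,th=50));print(mv((419.6,180.5,80),np.radians(-102)))
```

```text
30.825 [420.20875086 181.15469564  96.74242769] [ 0.20256942 -0.27092816 -0.69424211]
[420.14 181.08  96.64]
[420.1  181.08  96.57]
[420.07 181.02  96.48]
[420.04 181.01  96.44]Traceback (most recent call last):
  File "<stdin>", line 6, in <module>
  File "h.py", line 20, in find
    return [(round(r['score'],2),np.round(r['pixel']).tolist(),np.round(at(p,r['pixel'],z),1)[:2].tolist()) for r in models.tip_of(p,q) if r['score']>m]
                                                                                                                     ~~~~~~~~~~~~~^^^^^
ValueError: only the last four pictures can be asked about
```

>>> {"method": "arm_command", "body": {"rows": [{"grip": 0.1,"linear": [0.4,0.3,6],"rot": [0,0,0]},{"grip": 0.1,"linear": [0.4,0.3,12],"rot": [0,0,0]},{"grip": 0.1,"linear": [0.4,0.3,12],"rot": [0,0,0]},{"grip": 0.1,"linear": [0.4,0.3,12],"rot": [0,0,0]}]}}

```text
clock: 31.58
position: [419.7, 180.6, 84.2]
ee_rot: [-0.63, 0.777, -0.0, -0.0]
contact_force: [-0.6, 0.3, -1.4]
gripper_width: 24.0
grasp_force: 59.1
```

Run:
```python
from h import *
p=shot('wrist');s=p['s'];save(p,'w18.png');P=s['position'];print(s['clock'],P,s['contact_force'],s['wrist_torque'])
print(find(p,'cap_mouth',P[2]-19.6),find(p,'post_tip',66),find(p,'detent',56))
s=arm.read_state();print(s['position'],s['contact_force'])
```

```text
31.575 [419.69505344 180.6225371   84.21849113] [-0.64324093  0.25963336 -1.37841654] [-0.03334567 -0.02520226  0.00330314]
[(0.97, [320.0, 296.0], [420.6, 181.1])] [] []
[419.75878201 180.70907561  84.46138329] [ 0.92177482 -0.58442499 -0.84658784]
```

>>> {"method": "arm_command", "body": {"rows": [{"grip": 0.1,"linear": [0,0,2],"rot": [0,0,0]},{"grip": 0.1,"linear": [0,0,4],"rot": [0,0,0]},{"grip": 0.1,"linear": [0,0,4],"rot": [0,0,0]},{"grip": 0.1,"linear": [0,0,4],"rot": [0,0,0]}]}}

```text
clock: 32.28
position: [419.7, 180.6, 80.3]
ee_rot: [-0.63, 0.777, -0.0, -0.0]
contact_force: [-0.3, -0.2, -0.8]
gripper_width: 23.8
grasp_force: 59.1
```

The rim is at 60.7 mm with no side force, so the nose is inside the lip. Now push slowly.

>>> {"method": "arm_command", "body": {"rows": [{"grip": 0.1,"linear": [0,0,0.7],"rot": [0,0,0]},{"grip": 0.1,"linear": [0,0,1.4],"rot": [0,0,0]},{"grip": 0.1,"linear": [0,0,2.0],"rot": [0,0,0]},{"grip": 0.1,"linear": [0,0,2.5],"rot": [0,0,0]},{"grip": 0.1,"linear": [0,0,2.5],"rot": [0,0,0]}]}}

```text
clock: 32.9
position: [419.9, 180.9, 78.2]
ee_rot: [-0.63, 0.777, -0.0, 0.0]
contact_force: [-1.0, 0.3, 4.7]
gripper_width: 23.7
grasp_force: 59.2
```

>>> {"method": "arm_command", "body": {"rows": [{"grip": 0.1,"linear": [0,0,0.8],"rot": [0,0,0]},{"grip": 0.1,"linear": [0,0,1.6],"rot": [0,0,0]},{"grip": 0.1,"linear": [0,0,2.4],"rot": [0,0,0]},{"grip": 0.1,"linear": [0,0,3],"rot": [0,0,0]},{"grip": 0.1,"linear": [0,0,3],"rot": [0,0,0]}]}}

```text
clock: 33.52
position: [420.5, 181.3, 76.6]
ee_rot: [-0.63, 0.777, -0.0, 0.001]
contact_force: [-3.7, 0.2, 12.3]
gripper_width: 23.6
grasp_force: 60.4
```

>>> {"method": "arm_command", "body": {"rows": [{"grip": 0.1,"linear": [0,0.6,0.5],"rot": [0,0,0]},{"grip": 0.1,"linear": [0,0.6,1],"rot": [0,0,0]},{"grip": 0.1,"linear": [0,0.6,1.5],"rot": [0,0,0]},{"grip": 0.1,"linear": [0,0.6,2],"rot": [0,0,0]}]}}

```text
clock: 34.02
position: [419.5, 181.0, 72.8]
ee_rot: [-0.629, 0.777, 0.0, 0.001]
contact_force: [1.7, 0.9, -1.4]
gripper_width: 24.0
grasp_force: 58.9
```

It clicked: the force fell from 12 N to about 0 and z dropped 4 mm. I'll keep going until it is home.

>>> {"method": "arm_command", "body": {"rows": [{"grip": 0.1,"linear": [0,0,0.8],"rot": [0,0,0]},{"grip": 0.1,"linear": [0,0,1.6],"rot": [0,0,0]},{"grip": 0.1,"linear": [0,0,2.4],"rot": [0,0,0]},{"grip": 0.1,"linear": [0,0,3],"rot": [0,0,0]},{"grip": 0.1,"linear": [0,0,3],"rot": [0,0,0]},{"grip": 0.1,"linear": [0,0,3],"rot": [0,0,0]}]}}

```text
clock: 34.78
position: [418.6, 180.3, 69.7]
ee_rot: [-0.629, 0.777, 0.0, -0.001]
contact_force: [-0.0, 0.3, -1.5]
gripper_width: 23.6
grasp_force: 59.4
```

>>> {"method": "arm_command", "body": {"rows": [{"grip": 0.1,"linear": [0,-0.4,0.7],"rot": [0,0,0]},{"grip": 0.1,"linear": [0,-0.4,1.4],"rot": [0,0,0]},{"grip": 0.1,"linear": [0,-0.4,2],"rot": [0,0,0]},{"grip": 0.1,"linear": [0,-0.4,2.5],"rot": [0,0,0]},{"grip": 0.1,"linear": [0,-0.4,2.5],"rot": [0,0,0]}]}}

```text
clock: 35.4
position: [419.1, 180.5, 69.0]
ee_rot: [-0.63, 0.777, -0.0, -0.0]
contact_force: [-6.4, -1.5, 15.3]
gripper_width: 24.1
grasp_force: 61.1
```

>>> {"method": "arm_command", "body": {"rows": [{"grip": 0.1,"linear": [0,0.5,0.5],"rot": [0,0,0]},{"grip": 0.1,"linear": [0,0.5,1],"rot": [0,0,0]},{"grip": 0.1,"linear": [0,0.5,1],"rot": [0,0,0]},{"grip": 0.1,"linear": [0,0.5,1],"rot": [0,0,0]},{"grip": 0.1,"linear": [0,0.5,1],"rot": [0,0,0]},{"grip": 0.1,"linear": [0,0.5,1],"rot": [0,0,0]}]}}

```text
clock: 36.15
position: [419.1, 180.5, 68.8]
ee_rot: [-0.63, 0.777, -0.0, 0.0]
contact_force: [-6.0, -2.5, 19.5]
gripper_width: 23.8
grasp_force: 61.7
```

Run:
```python
from h import *
p=shot('wrist');s=p['s'];save(p,'w20.png');P=s['position'];print(s['clock'],P,s['contact_force'],s['wrist_torque'],s['grasp_force'])
print(find(p,'cap_center',69),find(p,'cap_mouth',50))
c=shot('scene');save(c,'scene3.png')
print('scene',find(c,'cap_center',69))
s=arm.read_state();print(s['position'],s['contact_force'])
# finished vs second cap: lowest/topmost rows of black in the side view
X=np.array([420,180.5]);u=np.array([.208,.978])
for n,Q in(('second',X),('done',X+90*u)):
    print(n,'top exp',px(c,(*Q,88)).round(1))
```

```text
36.15 [419.08915923 180.52562554  68.81076814] [-6.04410032 -2.53578163 19.54500638] [-0.62117983  2.04113017  0.01843182] 61.68890118598938
[(0.76, [318.0, 313.0], [420.6, 179.7])] [(0.8, [320.0, 292.0], [419.2, 179.1])]
scene [(0.73, [264.0, 236.0], [418.3, 173.6])]
[419.08721627 180.52589718  68.80558243] [-7.53569591 -0.94198368 19.85324907]
second top exp [262.5 228.1]
done top exp [251.9 214.1]
```

The cap is on a hard stop at the expected height: TCP 68.8 mm, rim about 50 mm. It is held down with about 20 N, so I'll hand in.

```bash
python3 -c "
from bench import job;print(job.job_done())"
```

```text
the job is handed in; nothing more can be done
None
```

The job is handed in: three collars are on the post, and the cap clicked past the balls, sits fully home and is still gripped and pressed down with about 20 N. Two collars remain in the tray, and I did not touch the bushing, knob or loupe.

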